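# Slide the battery pack home in the glued-up model aircraft bay

### The job

Push the grey battery pack along the plywood bay floor, down the lane between the two low rails, until it sits fully home and square against the upright bulkhead at the lane's end. The rails have only just been glued, so neither the pack nor the robot may touch either of them: line the pack up with the lane before it goes in. Only push it with the fingers, never lift or tip it, leave the glue bottle, steel weight and spring clamp where they are, and take the hand away at the end.

Things in the scene. Friction and masses are not known exactly. Their poses are not given: they have to be found in the camera images.
- panel: Fixed plywood bay floor, 420 x 240 x 6 mm; origin at its underside on the lane's centre line; board spans own x -230 to 190, y +-120 mm. Own +x points down the lane, world +y within about 17 deg; z up. Lane: 112 mm between rails, open mouth at own x = -40 mm, bulkhead face at +170 mm. Fully home, the pack's origin is at own x = 120, y = 0, z = 6 mm.
- pack: Loose battery pack: flat grey plastic box, two dark bands on top, 100 (own x) x 92 (y) x 45 mm high, 0.4 to 0.75 kg, 10 mm to spare each side in the lane. Origin at the centre of its underside. Starts on the bay floor before the lane's mouth, up to 35 mm off the centre line and 14 deg out of square; own x points down the lane when square. Slides with ordinary friction, stops when the push stops.
- rail_robot: Fixed, freshly glued wooden rail on the robot's side of the lane: 210 mm long, 8 mm wide, 12 mm high above the bay floor, own x along the lane. Origin at the centre of its underside, on the bay floor's top (panel own x = 65, y = +60 mm). Must not be touched.
- rail_far: The same rail on the side away from the robot (panel own x = 65, y = -60 mm). Must not be touched.
- bulkhead: Fixed upright plywood bulkhead across the lane's end, 8 mm thick (own x), 136 mm wide, 80 mm high above the bay floor, with two window cut-outs above 40 mm. Origin at the centre of its underside, 4 mm behind the face that the pack comes up against.
- glue: Bystander: white glue bottle, 52 mm diameter, 130 mm high, standing on the bench beyond the far rail. Origin at the centre of its underside.
- weight: Bystander: dark steel block, 75 x 50 x 50 mm, on the bench beyond the far rail. Origin at the centre of its underside.
- clamp: Bystander: small black spring clamp lying on the bench behind the bulkhead, about 95 x 75 x 24 mm. Origin near its middle, at its underside.
There are look-alikes about, which are no part of the job. Of the things shaped like the pack, the grey one is meant.

How it is judged (in metres and radians):
On the way:
1. the pack is half-way into the lane, lying on the bay floor between the rails (x of pack in the frame of panel between 0 and 0.08 m and y of pack in the frame of panel between -0.014 and 0.014 m and z of pack in the frame of panel below 0.01 m), for 0.05 s.
At the end, for the whole second after the job is handed in: the pack lies at rest on the bay floor, within 5 mm of fully home against the bulkhead, within 12 mm of the lane's centre line and square to the lane within 0.09 rad (x of pack in the frame of panel above 0.115 m and y of pack in the frame of panel between -0.012 and 0.012 m and z of pack in the frame of panel below 0.01 m and angle between the x axis of pack and the x axis of panel, either way round below 0.09 rad and linear speed of pack below 0.01 m/s); the robot touches nothing.
It fails at once if a glued rail is touched by the pack, the robot or anything else (contact force between any of rail_robot, rail_far and anything else above 0.2 N).
It fails at once if the pack is lifted more than 8 mm off the bay floor or tipped by more than 0.15 rad (z of pack in the frame of panel above 0.014 m or angle between pack's own z axis and vertical above 0.15 rad).
It fails at once if the glue bottle, steel weight or spring clamp is moved by more than 15 mm or knocked over (distance of any of glue, weight, clamp from where it was at the start of the episode above 0.015 m or angle between any of glue, weight, clamp's own z axis and vertical above 0.3 rad).
It also fails if it takes over 72 s, if anything falls off the work surface, if the arm or the gripper's body presses on something with over 40 N, if the wrist force passes 120 N, or if a joint passes its speed limit or range.

### The arm

A 6-joint arm with a two-finger parallel gripper is mounted at the origin on the work surface. World frame = base frame: x ahead of the robot, y to its left, z up, the work surface at z = 0. Lengths are in m, angles in degrees, forces in N, time in s.
With the tool pointing down it reaches from about 0.375 to 0.9 m from the base axis. Payload 3.1 kg.
Tool frame: the origin (TCP) lies between the finger pads; the fingertips stand 11 mm ahead of it and the grasp point (between the pads) lies 8 mm behind it; z points along the fingers, y is the direction in which the jaws open and shut (so a half turn about z gives the same grasp; the last joint's range is limited). The gripper opens to 87 mm and grips with 3 to 60 N. Pads are 19 mm wide; open, the fingers measure 117 mm over their backs; the gripper's body (75 mm by 190 mm) begins 51 mm behind the grasp point.
Start: joints at [-10.227, 30.224, 82.088, -0, 67.689, -10.227], TCP at [0.625, 0, 0.213] pointing down, gripper open.
Joint ranges: [-176.69, 176.69], [-43.24, 126.21], [12.49, 139.97], [-82, 262], [0, 151.66], [-163.58, 163.58]. Speed limits (degrees/s): [159.86, 159.86, 180, 180, 180, 180].

### API

Orientations are given as a 3x3 rotation matrix whose columns are the frame's x, y, z axes.
In Python, from rig import bot, vision gives the robot as it stands. The module is installed in compiled form; this text tells all that it offers.
- The arm moves only by the tool jog_arm, never from a script. Its argument "rows" is a list of rows, each an object with "dp": the shift along the tool's x, y, z in mm, a list of three; "turn": the turn, a rotation vector about the tool's x, y, z in degrees, a list of three; "grip": the opening, from 0 (shut) to 1 (fully open). A call has 1 to 10 rows; each row is the pose to reach, as a shift and turn from the pose commanded when the call began, along the tool's axes at that moment; what a row does not reach only later rows make up. A row lasts 1/10 s, in which the tool goes at most 50 mm and 8.59 degrees, less where a joint would pass 70% of its speed; a pose out of reach is approached as far as the arm can. A call with a gripper value outside its range is refused whole. The fingers move at their own pace and stop on an object; the grip force is fixed at half the most. Time passes only in rows, so rows that repeat a pose let the fingers close. It gives the time, the measured TCP pose, the force and the opening at its end, in the units of the state.
- bot.read_state(): the state, without advancing time (a new reading comes with each control period).
- vision.capture(name): name is "scene" or "side" or "wrist"; returns (picture, depth): 384x512x3 uint8, red, green, blue; 384x512 float32, m along the optical axis (not along the pixel's ray), 0 where there is no reading.
- vision.camera_info(name): a dict with "vertical_fov" (degrees; the focal length in pixels is half the picture's height over the tangent of half this angle, whatever the lens; pixels are square), "cx", "cy" (the principal point, pixels), "position" and "rotation" of the camera in the world. Camera axes: x right, y down, z forward; pixel columns grow to the right and rows downward; lengths in m; the calibration is good to about 2 mm. A picture is of the moment at which its call begins: read the wrist's pose just before it. camera_info takes no time and is no camera call; for the wrist camera it gives the pose at the moment of the call.
- bot.hand_in(): hands the job in, once; it reports no verdict.
The state is a dict: "time_s": time; "joint_positions": joint angles; "qvel": joint speeds; "tau": joint torques, N m; "position": TCP position; "tcp_rot": TCP orientation; "force": force on the tool from outside, world axes, zero at the start; "moment": the same for the moment, N m; "opening": opening from 0.0 (shut) to 1.0 (fully open).
Only numpy, scipy, OpenCV 4.12 (cv2) and the standard library are available. Lean on these libraries where they do the work, as an engineer would, in place of code of your own. Each camera call takes 0.05 s, during which the arm holds its last target.

## Working session

There is one attempt and no reset: what is moved stays moved. The work goes in short steps, Python scripts to look and compute and a tool call to move; the robot and the scene stay as the last step left them, time stands still between calls to the robot, and variables do not carry over. Pictures are saved under pics/ and viewed, and the job is handed in when it is done.

Besides the shell and the picture viewer there is one more tool, called after "Emit:" as a command line: name --argument value ..., lists and objects as JSON in quotes. jog_arm: Moves the arm, as the interface text tells. Its arguments: {"type":"object","properties":{"rows":{"type":"array"}},"required":["rows"]}

```bash
mkdir -p pics; cat > h.py <<'E'
import numpy as np, cv2
from rig import bot, vision
def snap(n,f):
    im,d=vision.capture(n); cv2.imwrite(f'pics/{f}.png',im[:,:,::-1]); np.savez(f'pics/{f}.npz',im=im,d=d,**{k:np.array(v) for k,v in vision.camera_info(n).items()})
    return im,d
def load(f):
    return np.load(f'pics/{f}.npz')
def ray(z,u,v):
    f=192/np.tan(np.radians(float(z['vertical_fov']))/2)
    u=np.asarray(u,float);v=np.asarray(v,float)
    r=np.stack([(u-z['cx'])/f,(v-z['cy'])/f,np.ones_like(u)],-1)
    return r@z['rotation'].T
def plane(z,u,v,h):
    r=ray(z,u,v); t=(h-z['position'][2])/r[...,2]
    return z['position']+r*t[...,None]
def cloud(z):
    v,u=np.mgrid[:384,:512]; return z['position']+ray(z,u,v)*z['d'][...,None]
E
python3 - <<'E'
from h import *
for n in('scene','side'):
    snap(n,n+'0'); i=vision.camera_info(n); print(i)
print(bot.read_state())
E
```

```text
{'vertical_fov': 56.01674123776129, 'cx': 256.95258969332593, 'cy': 191.0500049638698, 'position': array([1.03594733, 0.12753873, 0.83543471]), 'rotation': array([[-0.31911642,  0.77688741, -0.54278048],
       [ 0.94764061,  0.26877512, -0.17244481],
       [ 0.01191568, -0.5693908 , -0.82198062]])}
{'vertical_fov': 43.61311919936308, 'cx': 248.98013480846387, 'cy': 186.59788490837335, 'position': array([ 0.31155739, -0.91055477,  0.87917033]), 'rotation': array([[ 0.96674175, -0.18633086,  0.17518905],
       [-0.25540816, -0.6677302 ,  0.69921603],
       [-0.01330651, -0.72070604, -0.69311308]])}
{'time_s': 0.1, 'joint_positions': array([-1.02269012e+01,  3.02743553e+01,  8.21483336e+01,  7.44581757e-04,
        6.76872576e+01, -1.02276883e+01]), 'qvel': array([ 0.01659883, -0.19247499, -0.12969344, -0.06516002,  0.05702156,
       -0.04062209]), 'tau': array([-3.02360622e-04, -4.40987206e+01, -1.77151054e+01,  6.34850166e-02,
        5.34114777e-02, -3.85449334e-05]), 'position': array([6.24340388e-01, 1.56633436e-04, 2.11665756e-01]), 'tcp_rot': array([[-8.45943144e-06,  9.99998221e-01, -1.88630675e-03],
       [ 9.99999938e-01,  9.12442879e-06,  3.52531021e-04],
       [ 3.52547606e-04, -1.88630365e-03, -9.99998159e-01]]), 'force': array([0.5034136 , 0.54138429, 0.37309572]), 'moment': array([ 0.00966024, -0.03980742, -0.02497147]), 'opening': 0.9987877460804823}
```

View pics/scene0.png

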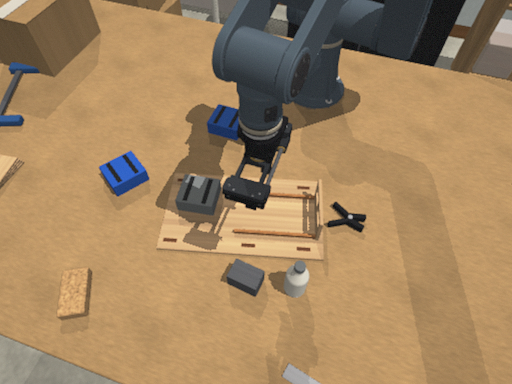

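View pics/side0.png

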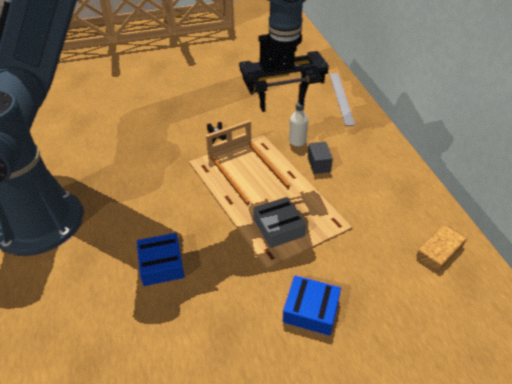

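The scene view shows the grey pack at (199,195), the lane mouth near column 235 and the bulkhead near (317,210). The side view has the pack at (280,221) and the bulkhead at (229,140). The blue boxes are the look-alikes. Next I'll enlarge both views and measure.

```bash
python3 - <<'E'
from h import *
for n,(x0,x1,y0,y1) in {'scene0':(150,350,160,270),'side0':(180,360,110,270)}.items():
    z=load(n); im=z['im'][y0:y1,x0:x1,::-1]
    cv2.imwrite(f'pics/{n}_z.png',cv2.resize(im,None,fx=800/(x1-x0) if n=='scene0' else 600/(y1-y0),fy=800/(x1-x0) if n=='scene0' else 600/(y1-y0),interpolation=cv2.INTER_CUBIC)[:600,:800])
    P=cloud(z); X=P[...,0];Y=P[...,1];Z=P[...,2]
    top=(abs(Z-.051)<.005)&(z['d']>0)&(X>.3)&(X<.85)&(Y<.2)&(Y>-.45)
    m=z['im'].astype(int); grey=(m.max(2)-m.min(2)<30)
    mm=(top&grey).astype(np.uint8); nn,lab,st,ce=cv2.connectedComponentsWithStats(mm)
    for i in range(1,nn):
        if st[i,4]>60:
            pts=P[lab==i]; r=cv2.minAreaRect((pts[:,:2]*1000).astype(np.float32)); print(n,ce[i],st[i],r,pts[:,2].mean())
E
```

```text
scene0 [197.36515292 190.90176089] [ 175  175   45   34 1079] ((565.7725219726562, -187.55160522460938), (93.95040130615234, 99.04698944091797), 8.690820693969727) 0.050234851016853786
scene0 [244.93215339 274.28761062] [226 259  38  32 678] ((743.974365234375, 9.559768676757812), (75.12783813476562, 49.89106369018555), 82.98068237304688) 0.04936832296458284
side0 [319.65861027 151.49848943] [309 142  23  20 331] ((739.2431640625, 9.115089416503906), (76.17849731445312, 50.336669921875), 83.76399993896484) 0.05078598375581185
side0 [278.70806452 216.99032258] [ 254  198   52   40 1240] ((562.6707153320312, -189.06729125976562), (92.7946548461914, 100.44544982910156), 8.201863288879395) 0.051559779721023415
```

View pics/scene0_z.png

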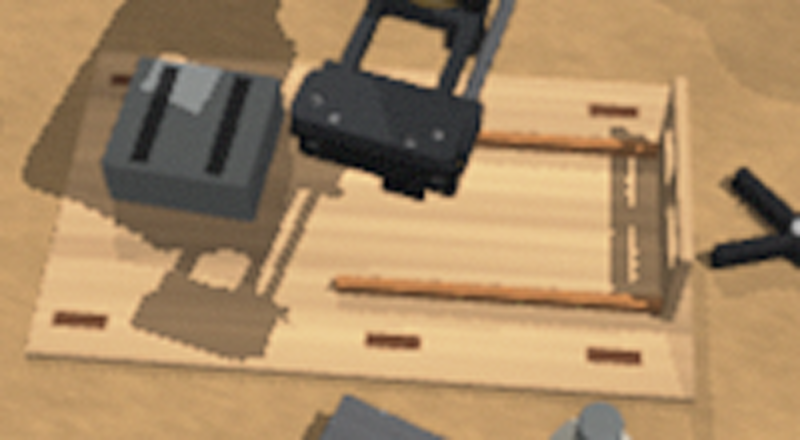

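View pics/side0_z.png

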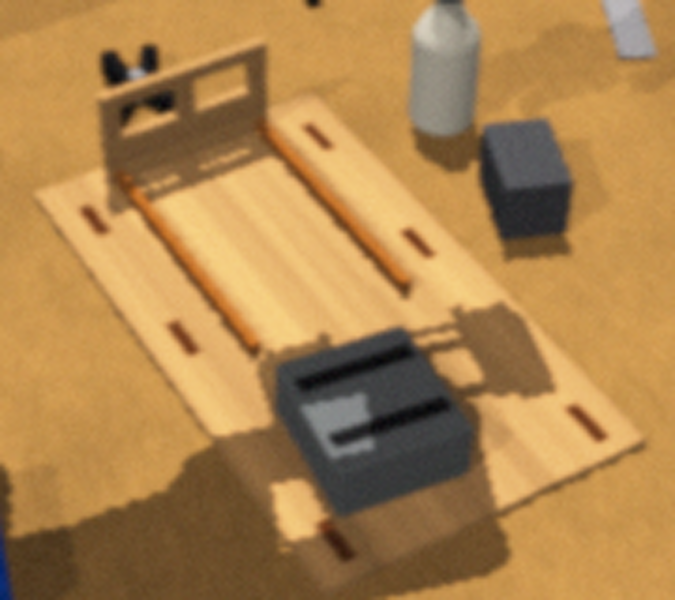

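```bash
python3 - <<'E'
from h import *
for n in('scene0','side0'):
    z=load(n); hsv=cv2.cvtColor(z['im'],cv2.COLOR_RGB2HSV); P=cloud(z)
    g={'scene0':[(234,232),(335,235),(316,245),(160,245)],'side0':[]}
    m=((hsv[...,0]<15)&(hsv[...,1]>165)&(hsv[...,2]>90)).astype(np.uint8)
    nn,lab,st,ce=cv2.connectedComponentsWithStats(m,connectivity=8)
    for i in range(1,nn):
        if st[i,4]>25 and st[i,4]<2000:
            v,u=np.nonzero(lab==i); w=plane(z,u,v,.016)[:,:2]*1000
            if not(400<w[:,0].mean()<800 and abs(w[:,1].mean())<350):continue
            r=cv2.minAreaRect(w.astype(np.float32)); c=cv2.boxPoints(r)
            L=cv2.fitLine(w.astype(np.float32),cv2.DIST_HUBER,0,.01,.01).ravel()
            print(n,st[i],'c',np.round(r[0],1),'sz',np.round(r[1],1),'a',round(r[2],1),'line ang',np.degrees(np.arctan2(L[1],L[0]))%180,'zdepth',np.median(P[lab==i][:,2]))
    # bulkhead by depth
    b=(P[...,2]>.03)&(P[...,2]<.084)&(P[...,0]>.5)&(P[...,0]<.72)&(P[...,1]>.05)&(P[...,1]<.2)
    q=P[b][:,:2]*1000; print(n,'bulk',len(q),cv2.minAreaRect(q.astype(np.float32)) if len(q) else '')
    # floor
    f=(abs(P[...,2]-.006)<.006)&(hsv[...,2]>0)
def line(a,b,n,h):
    z=load(n);p=plane(z,[a[0],b[0]],[a[1],b[1]],h)*1000;print(n,np.round(p[:,:2],1),np.degrees(np.arctan2(*(p[1]-p[0])[[1,0]]))%180)
line((189.3,161.5),(265.3,135.3),'side0',.006)
line((352,227.3),(265.3,135.3),'side0',.006)
line((156.5,248.5),(323,259.5),'scene0',.006)
E
```

```text
scene0 bulk 165 ((612.3545532226562, 133.60592651367188), (49.71724319458008, 221.0085906982422), 84.52540588378906)
side0 [248 141  41  47 195] c [601.8  37.3] sz [ 13.  217.1] a 14.8 line ang 104.43823 zdepth 0.01745573205109019
side0 [211 155  38  50 189] c [486.7   6.1] sz [ 13.7 214.9] a 14.7 line ang 104.05677 zdepth 0.017358427907955276
side0 bulk 552 ((611.5072021484375, 126.93954467773438), (43.92179870605469, 221.6309814453125), 83.10541534423828)
side0 [[398.  112.4]
 [634.4 168.5]] 13.354058149231614
side0 [[ 734.7 -232.7]
 [ 634.4  168.5]] 104.0340033310095
scene0 [[ 736.8 -228.7]
 [ 630.2  173.9]] 104.82936512740679
```

The lane heading comes out at about 104.2°, with the panel origin near (560,-41) mm. The measured board corners agree to within about 5 mm. The pack is at panel (-143, +32) mm and about -6° out of square. I'll first push it sideways with both fingers, which also squares it, and then push from behind.

Emit:
jog_arm --rows '[{"dp":[-40,-30,0],"turn":[0,0,8.5],"grip":0.6},{"dp":[-80,-60,0],"turn":[0,0,17],"grip":0.6},{"dp":[-120,-90,0],"turn":[0,0,25.5],"grip":0.6},{"dp":[-160,-110,0],"turn":[0,0,34],"grip":0.6},{"dp":[-190,-125,0],"turn":[0,0,42.5],"grip":0.6},{"dp":[-207,-134,0],"turn":[0,0,51],"grip":0.6},{"dp":[-207,-134,0],"turn":[0,0,59.5],"grip":0.6},{"dp":[-207,-134,0],"turn":[0,0,68],"grip":0.6},{"dp":[-207,-134,0],"turn":[0,0,75.8],"grip":0.6},{"dp":[-207,-134,0],"turn":[0,0,75.8],"grip":0.6}]'

```text
time_s: 1.1
position: [0.4906, -0.2069, 0.2122]
tcp_rot: [[0.969, 0.245, -0.001], [0.245, -0.969, 0.001], [-0.001, -0.001, -1.0]]
force: [0.2, -0.6, -0.5]
opening: 0.599
```

```bash
python3 - <<'E'
from h import *
s=bot.read_state(); print(s['time_s'],s['position'],s['tcp_rot'],s['opening'])
snap('wrist','w1');snap('scene','scene1')
z=load('w1');print(z['position'],z['rotation'])
im=load('scene1')['im'][160:270,150:350,::-1]
cv2.imwrite('pics/s1z.png',cv2.resize(im,None,fx=4,fy=4,interpolation=cv2.INTER_CUBIC))
E
```

```text
1.1 [ 0.49064521 -0.2069215   0.21220643] [[ 9.69464791e-01  2.45229524e-01 -7.07017091e-04]
 [ 2.45229906e-01 -9.69464815e-01  5.16009702e-04]
 [-5.58887380e-04 -6.73634973e-04 -9.99999617e-01]] 0.5988911366676342
[ 0.57130719 -0.1863548   0.38404518] [[ 2.46513935e-01 -9.24502090e-01 -2.90734872e-01]
 [-9.69139035e-01 -2.35358257e-01 -7.33213597e-02]
 [-6.41102395e-04  2.99837250e-01 -9.53990153e-01]]
```

View pics/s1z.png

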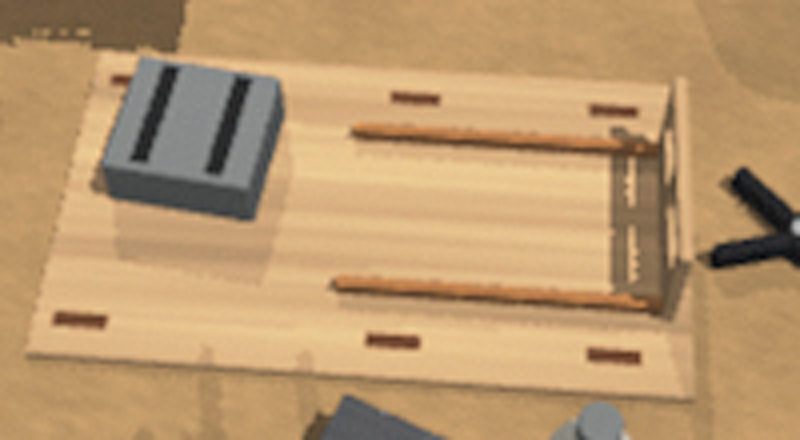

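View pics/w1.png

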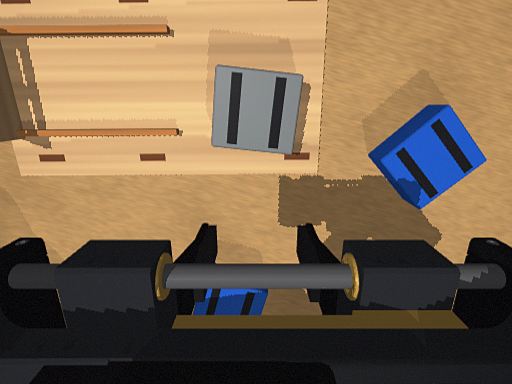

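The wrist view shows the pack top at (257,110), the rails at rows 30 and 132, and a blue look-alike partly under the hand at (235,300). I need to check how close that box is before descending.

```bash
cat >> h.py <<'E'
def quad(m):
    cs,_=cv2.findContours(m.astype(np.uint8),cv2.RETR_EXTERNAL,cv2.CHAIN_APPROX_NONE)
    return max(cs,key=cv2.contourArea).reshape(-1,2)
def measure(n):
    z=load(n); hsv=cv2.cvtColor(z['im'],cv2.COLOR_RGB2HSV); P=cloud(z)
    m=((hsv[...,0]<15)&(hsv[...,1]>165)&(hsv[...,2]>90)).astype(np.uint8)
    nn,lab,st,ce=cv2.connectedComponentsWithStats(m,connectivity=8); R=[]
    for i in range(1,nn):
        if 60<st[i,4]<2000:
            k=(lab==i)&(P[...,2]>.013)
            v,u=np.nonzero(k)
            if len(v)<40: continue
            w=plane(z,u,v,.018)[:,:2]*1000
            if not(400<w[:,0].mean()<800 and abs(w[:,1].mean())<350):continue
            r=cv2.minAreaRect(w.astype(np.float32)); L=cv2.fitLine(w.astype(np.float32),cv2.DIST_HUBER,0,.01,.01).ravel()
            print(n,'rail',np.round(r[0],1),np.round(r[1],1),'ang',round(np.degrees(np.arctan2(L[1],L[0]))%180,2)); 
    mm=z['im'].astype(int); X,Y,Z=P[...,0],P[...,1],P[...,2]
    for nm,c in(('grey',mm.max(2)-mm.min(2)<35),('blue',mm[...,2]>mm[...,0]+60)):
        top=(abs(Z-(.051 if nm=='grey' else .045))<.006)&c&(X>.3)&(X<.9)&(Y<.3)
        nn,lab,st,ce=cv2.connectedComponentsWithStats(top.astype(np.uint8))
        for i in range(1,nn):
            if st[i,4]>400:
                v,u=np.nonzero(lab==i); zz=np.median(Z[lab==i]); w=plane(z,u,v,.051 if nm=='grey' else zz)[:,:2]*1000
                r=cv2.minAreaRect(w.astype(np.float32)); print(n,nm,np.round(r[0],1),np.round(r[1],1),round(r[2],2),'z',round(float(zz),4), 'pix',ce[i].round())
E
python3 - <<'E'
from h import *
for n in('scene1','w1','side0','scene0'): measure(n)
E
```

```text
scene1 grey [ 568.5 -186.1] [94.4 99.8] 8.37 z 0.0503 pix [197. 191.]
scene1 grey [745.2  10.2] [74.8 50.6] 83.18 z 0.0495 pix [245. 274.]
scene1 blue [ 565.8 -415.5] [96.3 98.9] 56.99 z 0.044 pix [122. 170.]
w1 rail [583.1 112. ] [ 6.3 32.2] ang 97.18
w1 rail [590.8  81.8] [ 6.3 30.9] ang 104.36
w1 rail [600.6  45.5] [ 7.3 29.7] ang 103.54
w1 rail [609.6  12.3] [ 6.2 63.7] ang 103.92
w1 rail [490.4  -2.4] [  6.8 185.7] ang 104.27
w1 grey [ 564.8 -186.2] [90.4 98.9] 8.28 z 0.0507 pix [255. 109.]
w1 blue [ 563.3 -414. ] [93.5 99.8] 56.79 z 0.0445 pix [432. 157.]
w1 blue [ 313.  -231.8] [26.6 68.5] 0.79 z 0.0445 pix [245. 294.]
side0 rail [600.3  36.5] [ 10.4 213.5] ang 104.55
side0 rail [484.7   6. ] [ 10.  209.6] ang 104.3
side0 grey [ 561.6 -190.6] [ 93.5 102.4] 7.6 z 0.0516 pix [279. 217.]
side0 blue [ 560.5 -420.2] [94.9 97.9] 57.13 z 0.0456 pix [312. 301.]
scene0 grey [ 568.1 -186. ] [ 93.8 100.4] 8.37 z 0.0502 pix [197. 191.]
scene0 grey [745.3  10.1] [74.7 51.1] 82.98 z 0.0493 pix [245. 274.]
scene0 blue [ 566.1 -414.7] [95.4 98.6] 56.33 z 0.044 pix [122. 170.]
```

Emit:
jog_arm --rows '[{"dp":[0,0,45],"turn":[0,0,0],"grip":0.6},{"dp":[0,0,90],"turn":[0,0,0],"grip":0.6},{"dp":[0,0,130],"turn":[0,0,0],"grip":0.6},{"dp":[0,0,160],"turn":[0,0,0],"grip":0.6},{"dp":[0,0,178],"turn":[0,0,0],"grip":0.6},{"dp":[0,0,184],"turn":[0,0,0],"grip":0.6},{"dp":[0,0,184],"turn":[0,0,0],"grip":0.6}]'

```text
time_s: 1.9
position: [0.4907, -0.2067, 0.0278]
tcp_rot: [[0.969, 0.247, -0.001], [0.247, -0.969, 0.001], [-0.001, -0.001, -1.0]]
force: [0.2, -0.2, 0.4]
opening: 0.606
```

Emit:
jog_arm --rows '[{"dp":[5,0,0],"turn":[0,0,0],"grip":0.6},{"dp":[10,0,0],"turn":[0,0,0],"grip":0.6},{"dp":[14,0,0],"turn":[0,0,0],"grip":0.6},{"dp":[18,0,0],"turn":[0,0,0],"grip":0.6},{"dp":[22,0,0],"turn":[0,0,0],"grip":0.6},{"dp":[26,0,0],"turn":[0,0,0],"grip":0.6},{"dp":[30,0,0],"turn":[0,0,0],"grip":0.6},{"dp":[34,0,0],"turn":[0,0,0],"grip":0.6},{"dp":[38,0,0],"turn":[0,0,0],"grip":0.6}]'

```text
time_s: 2.8
position: [0.5269, -0.197, 0.0284]
tcp_rot: [[0.969, 0.246, -0.003], [0.246, -0.969, 0.001], [-0.002, -0.002, -1.0]]
force: [-5.3, -1.9, 3.2]
opening: 0.6
```

```bash
python3 - <<'E'
from h import *
snap('wrist','w2');snap('scene','scene2')
for n in('scene2','w2'): measure(n)
E
```

```text
scene2 grey [ 575.1 -179.3] [115.9  99.9] 14.28 z 0.0502 pix [198. 197.]
scene2 grey [745.1  10.2] [74.7 50.6] 83.03 z 0.0494 pix [245. 274.]
scene2 blue [ 566.  -414.9] [95.  98.6] 56.33 z 0.044 pix [122. 170.]
w2 rail [506.4 -61.7] [ 3.  63.6] ang 103.57
w2 grey [ 571.8 -179.8] [112.2  97.8] 14.2 z 0.0508 pix [246. 145.]
```

View pics/w2.png

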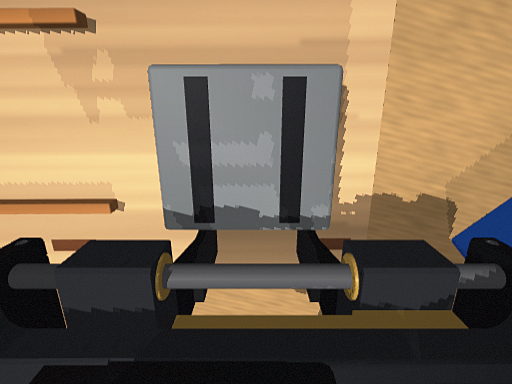

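The pack is square at 14.2° in the wrist view (top at (246,145)), and its centre is still about 14 mm towards the robot. I'll push the remaining distance.

Emit:
jog_arm --rows '[{"dp":[4,0,0],"turn":[0,0,0],"grip":0.6},{"dp":[8,0,0],"turn":[0,0,0],"grip":0.6},{"dp":[11,0,0],"turn":[0,0,0],"grip":0.6},{"dp":[13.5,0,0],"turn":[0,0,0],"grip":0.6},{"dp":[13.5,0,0],"turn":[0,0,0],"grip":0.6}]'

```text
time_s: 3.4
position: [0.5416, -0.194, 0.0284]
tcp_rot: [[0.969, 0.245, 0.001], [0.245, -0.969, 0.0], [0.001, -0.0, -1.0]]
force: [-1.5, 0.1, 0.2]
opening: 0.598
```

Emit:
jog_arm --rows '[{"dp":[-10,0,0],"turn":[0,0,0],"grip":0.6},{"dp":[-35,0,-20],"turn":[0,0,0],"grip":0.6},{"dp":[-50,0,-60],"turn":[0,0,0],"grip":0.6},{"dp":[-50,0,-110],"turn":[0,0,0],"grip":0.6},{"dp":[-50,0,-160],"turn":[0,0,0],"grip":0.6},{"dp":[-50,0,-185],"turn":[0,0,0],"grip":0.6},{"dp":[-50,0,-185],"turn":[0,0,0],"grip":0.6}]'

```text
time_s: 4.1
position: [0.4955, -0.2088, 0.2184]
tcp_rot: [[0.97, 0.245, 0.011], [0.245, -0.97, -0.007], [0.009, 0.009, -1.0]]
force: [-0.5, -0.4, 0.4]
opening: 0.601
```

```bash
cat >> h.py <<'E'
def lane(p,a=104.2): # (along, across) mm, not origin-shifted
    d=np.array([np.cos(np.radians(a)),np.sin(np.radians(a))]); return p@d, p@np.array([-d[1],d[0]])
E
python3 - <<'E'
from h import *
snap('wrist','w3');snap('scene','scene3');snap('side','side3')
for n in('scene3','w3','side3'): measure(n)
for n in [(564.8,-186.2)]: print(lane(np.array(n)))
E
```

```text
scene3 grey [ 599.6 -173.6] [ 94.7 100.1] 14.31 z 0.0503 pix [197. 202.]
scene3 grey [745.2  10.1] [74.9 50.6] 83.34 z 0.0494 pix [245. 274.]
scene3 blue [ 565.3 -416. ] [95.6 98.7] 56.47 z 0.044 pix [122. 170.]
w3 rail [588.3  83.6] [ 6.4 91.9] ang 104.19
w3 rail [601.7  32.6] [ 5.3 22.7] ang 107.5
w3 rail [476.6  46.5] [  6.5 125.1] ang 102.97
w3 rail [498.6 -41.1] [  6.5 103.9] ang 102.28
w3 grey [ 593.  -172.6] [88.1 98. ] 14.15 z 0.0477 pix [247.  84.]
w3 blue [ 559.8 -413.2] [91.6 97.9] 56.72 z 0.041 pix [424. 161.]
w3 blue [ 311.5 -229.4] [23.4 67.7] 0.41 z 0.0427 pix [242. 294.]
side3 rail [485.    4.6] [  9.5 212.7] ang 104.39
side3 rail [617.4 -30.8] [10.5 72. ] ang 104.14
side3 grey [ 592.6 -178.3] [ 93.7 101.3] 15.16 z 0.0516 pix [289. 211.]
side3 blue [ 560.3 -420.5] [95.8 97.8] 56.79 z 0.0456 pix [312. 301.]
(np.float64(-319.0603356948226), np.float64(-501.8664983701413))
```

View pics/w3.png

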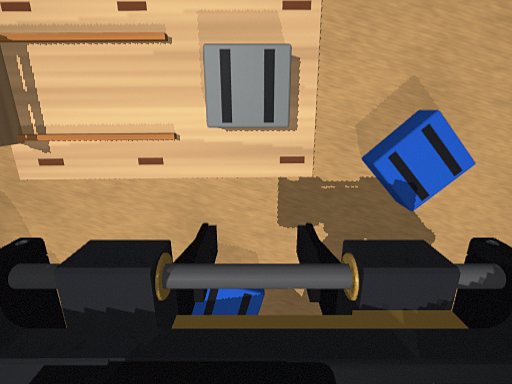

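Emit:
jog_arm --rows '[{"dp":[20,15,0],"turn":[0,0,-8.5],"grip":0.6},{"dp":[45,35,0],"turn":[0,0,-17],"grip":0.6},{"dp":[70,55,0],"turn":[0,0,-25.5],"grip":0.6},{"dp":[90,70,0],"turn":[0,0,-34],"grip":0.6},{"dp":[105,79,0],"turn":[0,0,-42.5],"grip":0.6},{"dp":[105,79,0],"turn":[0,0,-51],"grip":0.6},{"dp":[105,79,0],"turn":[0,0,-59.5],"grip":0.6},{"dp":[105,79,0],"turn":[0,0,-68],"grip":0.6},{"dp":[105,79,0],"turn":[0,0,-76.5],"grip":0.6},{"dp":[105,79,0],"turn":[0,0,-85],"grip":0.6}]'

```text
time_s: 5.25
position: [0.6125, -0.2568, 0.2103]
tcp_rot: [[-0.166, 0.986, -0.004], [0.986, 0.166, 0.003], [0.003, -0.004, -1.0]]
force: [0.6, 0.6, 0.6]
opening: 0.597
```

Emit:
jog_arm --rows '[{"dp":[0,0,0],"turn":[0,0,-5],"grip":0.6},{"dp":[0,0,0],"turn":[0,0,-5],"grip":0.6},{"dp":[0,0,0],"turn":[0,0,-5],"grip":0.6},{"dp":[0,0,0],"turn":[0,0,-5],"grip":0.6}]'

```text
time_s: 5.65
position: [0.6132, -0.2572, 0.2124]
tcp_rot: [[-0.244, 0.97, -0.001], [0.97, 0.244, 0.001], [0.001, -0.001, -1.0]]
force: [0.1, -0.7, -0.0]
opening: 0.597
```

```bash
python3 - <<'E'
from h import *
s=bot.read_state(); print(s['position'],s['tcp_rot'],lane(s['position'][:2]*1000))
snap('wrist','w4'); measure('w4')
E
```

```text
[ 0.61323425 -0.25721177  0.21239183] [[-0.24403409  0.96976552 -0.00148192]
 [ 0.96976573  0.24403568  0.00100551]
 [ 0.00133675 -0.00119174 -0.9999984 ]] (np.float64(-399.78364830589214), np.float64(-531.4011397820618))
w4 rail [628.3 -56. ] [ 6.9 14. ] ang 106.37
w4 grey [ 595.8 -173.9] [91.  97.9] 14.18 z 0.051 pix [259. 101.]
w4 blue [ 313.8 -216.5] [98.3 28.2] 89.92 z 0.0446 pix [12. 76.]
```

View pics/w4.png

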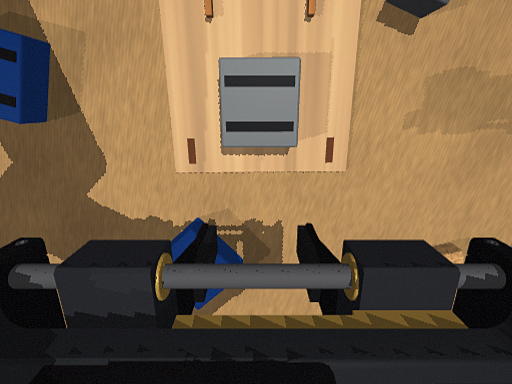

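The wrist view shows the pack at (259,101), square to the lane (14.18° against 14.2°) and within about 1 mm of the centre line. I'll come down behind it, shift 3.5 mm across and push.

Emit:
jog_arm --rows '[{"dp":[0,3.5,45],"turn":[0,0,0],"grip":0.6},{"dp":[0,3.5,90],"turn":[0,0,0],"grip":0.6},{"dp":[0,3.5,130],"turn":[0,0,0],"grip":0.6},{"dp":[0,3.5,160],"turn":[0,0,0],"grip":0.6},{"dp":[0,3.5,178],"turn":[0,0,0],"grip":0.6},{"dp":[0,3.5,184],"turn":[0,0,0],"grip":0.6},{"dp":[0,3.5,184],"turn":[0,0,0],"grip":0.6}]'

```text
time_s: 6.4
position: [0.6166, -0.2564, 0.0287]
tcp_rot: [[-0.245, 0.97, -0.001], [0.97, 0.245, 0.001], [0.001, -0.001, -1.0]]
force: [0.4, -0.8, 0.4]
opening: 0.601
```

Emit:
jog_arm --rows '[{"dp":[8,0,0],"turn":[0,0,0],"grip":0.6},{"dp":[14,0,0],"turn":[0,0,0],"grip":0.6},{"dp":[19,0,0],"turn":[0,0,0],"grip":0.6},{"dp":[24,0,0],"turn":[0,0,0],"grip":0.6},{"dp":[29,0,0],"turn":[0,0,0],"grip":0.6},{"dp":[34,0,0],"turn":[0,0,0],"grip":0.6},{"dp":[39,0,0],"turn":[0,0,0],"grip":0.6},{"dp":[44,0,0],"turn":[0,0,0],"grip":0.6},{"dp":[49,0,0],"turn":[0,0,0],"grip":0.6},{"dp":[54,0,0],"turn":[0,0,0],"grip":0.6}]'

```text
time_s: 7.4
position: [0.605, -0.2053, 0.0305]
tcp_rot: [[-0.245, 0.969, 0.003], [0.969, 0.245, -0.002], [-0.003, 0.002, -1.0]]
force: [2.0, -4.7, 3.6]
opening: 0.598
```

```bash
python3 - <<'E'
from h import *
s=bot.read_state(); print(s['position'],lane(s['position'][:2]*1000))
snap('wrist','w5');snap('side','side5'); measure('w5'); measure('side5')
E
```

```text
[ 0.60504436 -0.20525641  0.030489  ] (np.float64(-347.40672183975664), np.float64(-536.2065307264501))
w5 rail [511.8 -86.7] [5.7 8.5] ang 127.03
w5 grey [ 591.6 -156.1] [ 89.9 120.8] 14.08 z 0.0506 pix [255. 136.]
side5 rail [593.1  64.1] [ 12.2 151.3] ang 105.09
side5 rail [483.6   5.6] [  9.6 212.8] ang 104.05
side5 blue [ 560.2 -420.2] [96.3 98.8] 55.95 z 0.0456 pix [312. 301.]
```

View pics/w5.png

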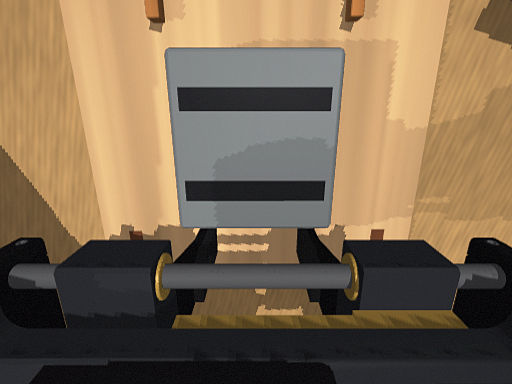

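The pack is centred between the rail ends (columns 154 and 355, pack middle 254) and square. I'll carry on into the lane.

Emit:
jog_arm --rows '[{"dp":[6,0,0],"turn":[0,0,0],"grip":0.6},{"dp":[12,0,0],"turn":[0,0,0],"grip":0.6},{"dp":[18,0,0],"turn":[0,0,0],"grip":0.6},{"dp":[24,0,0],"turn":[0,0,0],"grip":0.6},{"dp":[30,0,0],"turn":[0,0,0],"grip":0.6},{"dp":[36,0,0],"turn":[0,0,0],"grip":0.6},{"dp":[42,0,0],"turn":[0,0,0],"grip":0.6},{"dp":[48,0,0],"turn":[0,0,0],"grip":0.6},{"dp":[54,0,0],"turn":[0,0,0],"grip":0.6},{"dp":[60,0,0],"turn":[0,0,0],"grip":0.6}]'

```text
time_s: 8.5
position: [0.5898, -0.1468, 0.03]
tcp_rot: [[-0.245, 0.969, 0.002], [0.969, 0.245, -0.002], [-0.002, 0.001, -1.0]]
force: [1.7, -5.1, 3.9]
opening: 0.598
```

```bash
python3 - <<'E'
from h import *
s=bot.read_state(); print(s['position'],lane(s['position'][:2]*1000))
snap('wrist','w6');snap('scene','scene6'); measure('w6'); measure('scene6')
E
```

```text
[ 0.58981488 -0.14680498  0.0300452 ] (np.float64(-287.00535734838604), np.float64(-535.7809503202559))
w6 rail [496.5 -30.4] [ 4.7 13.2] ang 102.56
w6 rail [6.116e+02 4.000e-01] [4.5 9.5] ang 107.5
w6 rail [504.4 -61.4] [ 4.9 16.7] ang 97.29
w6 rail [508.3 -77.9] [ 4.  15.2] ang 101.93
w6 grey [576.3 -97.2] [ 90.  120.9] 14.12 z 0.0506 pix [255. 136.]
scene6 grey [576.1 -82.1] [93.8 90.5] 14.44 z 0.0504 pix [234. 204.]
scene6 grey [745.3  10.1] [74.6 51.2] 82.74 z 0.0493 pix [245. 274.]
scene6 blue [ 565.9 -415.1] [94.3 98.6] 56.35 z 0.0442 pix [122. 170.]
```

View pics/w6.png

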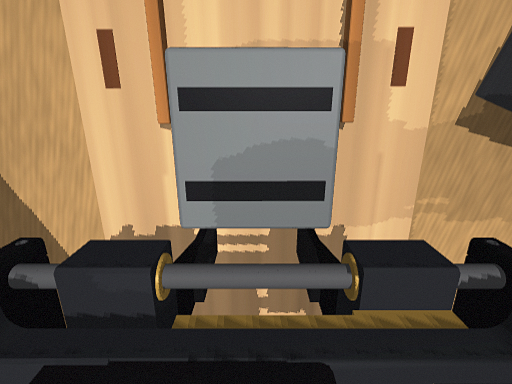

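The pack is entering the lane evenly, with the rails at columns 160 and 348 either side.

Emit:
jog_arm --rows '[{"dp":[7,0,0],"turn":[0,0,0],"grip":0.6},{"dp":[14,0,0],"turn":[0,0,0],"grip":0.6},{"dp":[21,0,0],"turn":[0,0,0],"grip":0.6},{"dp":[28,0,0],"turn":[0,0,0],"grip":0.6},{"dp":[35,0,0],"turn":[0,0,0],"grip":0.6},{"dp":[42,0,0],"turn":[0,0,0],"grip":0.6},{"dp":[49,0,0],"turn":[0,0,0],"grip":0.6},{"dp":[56,0,0],"turn":[0,0,0],"grip":0.6},{"dp":[63,0,0],"turn":[0,0,0],"grip":0.6},{"dp":[70,0,0],"turn":[0,0,0],"grip":0.6}]'

```text
time_s: 9.6
position: [0.5717, -0.0776, 0.0296]
tcp_rot: [[-0.245, 0.969, -0.0], [0.969, 0.245, -0.0], [-0.0, -0.0, -1.0]]
force: [1.3, -4.3, 3.3]
opening: 0.602
```

Emit:
jog_arm --rows '[{"dp":[7,0,0],"turn":[0,0,0],"grip":0.6},{"dp":[14,0,0],"turn":[0,0,0],"grip":0.6},{"dp":[21,0,0],"turn":[0,0,0],"grip":0.6},{"dp":[28,0,0],"turn":[0,0,0],"grip":0.6},{"dp":[35,0,0],"turn":[0,0,0],"grip":0.6},{"dp":[42,0,0],"turn":[0,0,0],"grip":0.6},{"dp":[49,0,0],"turn":[0,0,0],"grip":0.6},{"dp":[56,0,0],"turn":[0,0,0],"grip":0.6},{"dp":[63,0,0],"turn":[0,0,0],"grip":0.6},{"dp":[70,0,0],"turn":[0,0,0],"grip":0.6}]'

```text
time_s: 10.6
position: [0.5542, -0.0098, 0.0295]
tcp_rot: [[-0.245, 0.969, -0.001], [0.969, 0.245, 0.0], [0.0, -0.001, -1.0]]
force: [0.6, -3.7, 4.3]
opening: 0.6
```

```bash
python3 - <<'E'
from h import *
s=bot.read_state(); print(s['position'],lane(s['position'][:2]*1000))
snap('wrist','w7');snap('scene','scene7'); measure('w7'); measure('scene7')
im=load('scene7')['im'][160:270,150:350,::-1]
cv2.imwrite('pics/s7z.png',cv2.resize(im,None,fx=4,fy=4,interpolation=cv2.INTER_CUBIC))
E
```

```text
[ 0.55424484 -0.00978976  0.02954653] (np.float64(-145.4509949118696), np.float64(-534.9085844859046))
w7 rail [464.8  87.4] [ 7.8 17.4] ang 115.01
w7 rail [585.3 109.1] [ 5.6 17.9] ang 109.15
w7 rail [470.3  66.5] [ 3.5 27. ] ang 103.99
w7 rail [595.7  74.9] [ 2.5 51.2] ang 104.42
w7 rail [486.3   5.6] [ 4.1 63.4] ang 103.99
w7 rail [608.9  22.7] [ 3.3 41.3] ang 104.08
w7 grey [540.9  39.9] [ 90.  120.6] 14.11 z 0.0506 pix [255. 136.]
scene7 grey [539.1  61.1] [93.9 73.8] 14.27 z 0.0505 pix [291. 208.]
scene7 grey [745.2  10.1] [74.9 50.6] 83.34 z 0.0494 pix [245. 274.]
scene7 blue [ 566.1 -414.7] [95.4 98.6] 56.33 z 0.0441 pix [122. 170.]
```

View pics/w7.png

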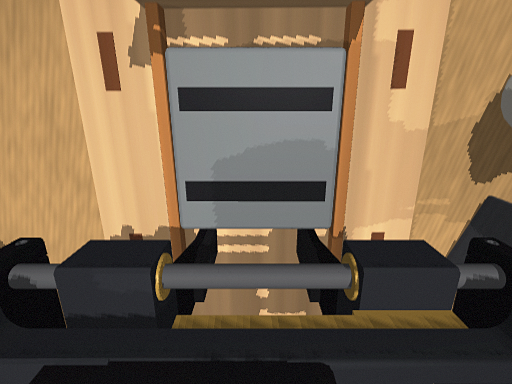

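View pics/s7z.png

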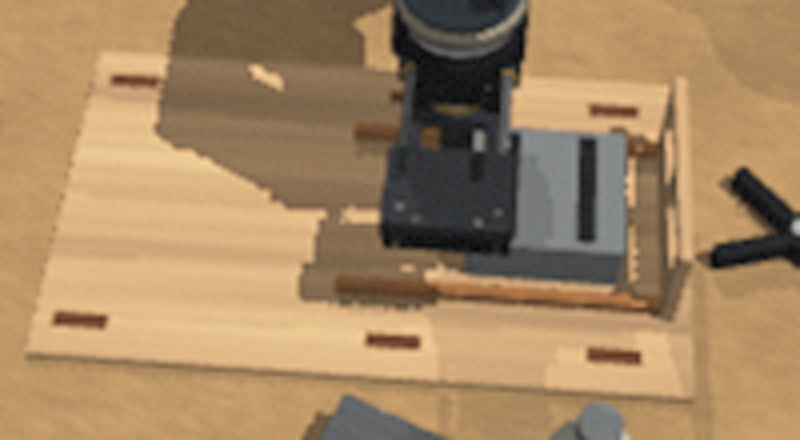

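Still centred. There are about 25 mm left to the bulkhead, so I'll slow down and watch the force.

Emit:
jog_arm --rows '[{"dp":[4,0,0],"turn":[0,0,0],"grip":0.6},{"dp":[8,0,0],"turn":[0,0,0],"grip":0.6},{"dp":[12,0,0],"turn":[0,0,0],"grip":0.6},{"dp":[16,0,0],"turn":[0,0,0],"grip":0.6},{"dp":[19,0,0],"turn":[0,0,0],"grip":0.6},{"dp":[21,0,0],"turn":[0,0,0],"grip":0.6}]'

```text
time_s: 11.3
position: [0.5488, 0.0106, 0.0292]
tcp_rot: [[-0.245, 0.969, -0.001], [0.969, 0.245, 0.001], [0.001, -0.001, -1.0]]
force: [-0.3, -1.8, -1.4]
opening: 0.599
```

Emit:
jog_arm --rows '[{"dp":[2,0,0],"turn":[0,0,0],"grip":0.6},{"dp":[4,0,0],"turn":[0,0,0],"grip":0.6}]'

```text
time_s: 11.5
position: [0.5482, 0.0142, 0.0293]
tcp_rot: [[-0.245, 0.969, -0.001], [0.969, 0.245, 0.0], [0.0, -0.001, -1.0]]
force: [0.6, -1.4, -1.1]
opening: 0.601
```

Emit:
jog_arm --rows '[{"dp":[1,0,0],"turn":[0,0,0],"grip":0.6},{"dp":[2,0,0],"turn":[0,0,0],"grip":0.6}]'

```text
time_s: 11.7
position: [0.5479, 0.0159, 0.0295]
tcp_rot: [[-0.245, 0.969, -0.0], [0.969, 0.245, 0.0], [0.0, -0.0, -1.0]]
force: [0.7, -1.5, -1.6]
opening: 0.6
```

Emit:
jog_arm --rows '[{"dp":[1,0,0],"turn":[0,0,0],"grip":0.6},{"dp":[2,0,0],"turn":[0,0,0],"grip":0.6},{"dp":[2,0,0],"turn":[0,0,0],"grip":0.6}]'

```text
time_s: 12.0
position: [0.5475, 0.0179, 0.0296]
tcp_rot: [[-0.245, 0.969, -0.0], [0.969, 0.245, 0.0], [0.0, -0.0, -1.0]]
force: [0.5, -0.9, -1.8]
opening: 0.6
```

```bash
python3 - <<'E'
from h import *
s=bot.read_state(); print(s['force'],lane(s['position'][:2]*1000))
snap('wrist','w8');snap('scene','scene8'); snap('side','side8');measure('w8'); measure('scene8')
im=load('scene8')['im'][160:270,150:350,::-1]
cv2.imwrite('pics/s8z.png',cv2.resize(im,None,fx=4,fy=4,interpolation=cv2.INTER_CUBIC))
E
```

```text
[ 0.51053813 -0.89896302 -1.76112165] (np.float64(-116.92476323620325), np.float64(-535.1953402493516))
w8 rail [587.6 109.6] [ 1.9 45.5] ang 104.7
w8 rail [592.3  72.1] [ 2.9 86.7] ang 104.41
w8 rail [470.6  68.5] [ 4.  26.8] ang 104.69
w8 rail [598.  69.] [ 2.1 28.9] ang 104.42
w8 rail [483.6  19.2] [ 4.2 33.9] ang 103.85
w8 grey [535.5  66.4] [ 90.  120.7] 14.11 z 0.0507 pix [256. 136.]
scene8 grey [532.4  89.7] [94.6 72. ] 15.8 z 0.0504 pix [303. 209.]
scene8 grey [745.2  10.2] [74.7 50.8] 82.98 z 0.0493 pix [245. 274.]
scene8 blue [ 565.7 -415.2] [94.  98.6] 56.33 z 0.0441 pix [122. 170.]
```

View pics/w8.png

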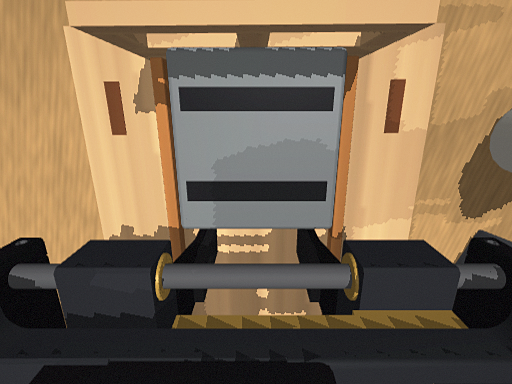

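View pics/s8z.png

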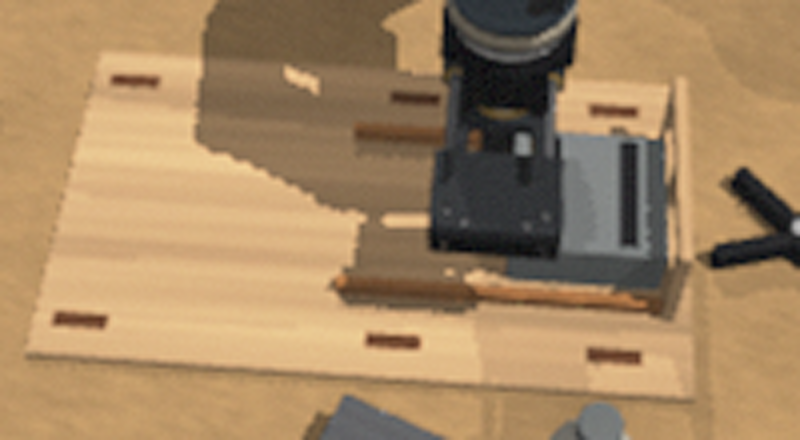

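Nearly home, with no contact force yet. I'll go on in small steps until the force climbs.

Emit:
jog_arm --rows '[{"dp":[1,0,0],"turn":[0,0,0],"grip":0.6},{"dp":[2,0,0],"turn":[0,0,0],"grip":0.6}]'

```text
time_s: 12.35
position: [0.5481, 0.0186, 0.0298]
tcp_rot: [[-0.247, 0.969, 0.002], [0.969, 0.247, -0.002], [-0.003, 0.001, -1.0]]
force: [1.6, -7.1, -0.6]
opening: 0.598
```

Emit:
jog_arm --rows '[{"dp":[1,0,0],"turn":[0,0,0],"grip":0.6},{"dp":[2,0,0],"turn":[0,0,0],"grip":0.6}]'

```text
time_s: 12.55
position: [0.5483, 0.0187, 0.0299]
tcp_rot: [[-0.249, 0.968, 0.003], [0.968, 0.249, -0.005], [-0.006, 0.002, -1.0]]
force: [1.0, -14.9, -1.4]
opening: 0.598
```

The force has reached 15 N and the hand no longer advances, so the pack is home against the bulkhead. I'll back straight off and then lift.

Emit:
jog_arm --rows '[{"dp":[-4,0,0],"turn":[0,0,0],"grip":0.6},{"dp":[-15,0,0],"turn":[0,0,0],"grip":0.6},{"dp":[-30,0,0],"turn":[0,0,0],"grip":0.6},{"dp":[-40,0,-15],"turn":[0,0,0],"grip":0.6},{"dp":[-45,0,-50],"turn":[0,0,0],"grip":0.6},{"dp":[-45,0,-90],"turn":[0,0,0],"grip":0.6},{"dp":[-45,0,-130],"turn":[0,0,0],"grip":0.6},{"dp":[-80,0,-160],"turn":[0,0,0],"grip":0.6},{"dp":[-110,0,-170],"turn":[0,0,0],"grip":0.6},{"dp":[-110,0,-170],"turn":[0,0,0],"grip":0.6}]'

```text
time_s: 13.55
position: [0.5767, -0.0897, 0.2025]
tcp_rot: [[-0.242, 0.97, 0.008], [0.97, 0.242, -0.004], [-0.005, 0.007, -1.0]]
force: [-0.2, 0.6, -0.6]
opening: 0.598
```

Emit:
jog_arm --rows '[{"dp":[0,0,0],"turn":[0,0,0],"grip":0.6},{"dp":[0,0,0],"turn":[0,0,0],"grip":0.6},{"dp":[0,0,0],"turn":[0,0,0],"grip":0.6}]'

```text
time_s: 13.85
position: [0.5726, -0.084, 0.1985]
tcp_rot: [[-0.246, 0.969, -0.003], [0.969, 0.246, 0.001], [0.002, -0.002, -1.0]]
force: [0.0, 0.1, 0.1]
opening: 0.599
```

```bash
python3 - <<'E'
from h import *
snap('wrist','w9');snap('scene','scene9'); snap('side','side9')
for n in('w9','scene9','side9'):measure(n)
z=load('side9');im=z['im'][100:220,180:340,::-1]
cv2.imwrite('pics/sd9.png',cv2.resize(im,None,fx=5,fy=5,interpolation=cv2.INTER_CUBIC))
z=load('w9');P=cloud(z)*1000; f=P[...,2]
a,c=lane(P[...,:2]); b=(f>58)&(f<75)&(abs(c+534)<60)&(a>-60)
print('bulkhead along',np.percentile(a[b],[2,10,50,90]) if b.any() else None)
E
```

```text
w9 rail [485.1  20.6] [  7.3 143. ] ang 104.41
w9 rail [606.2  28.7] [  7.4 186.5] ang 103.85
w9 rail [508.9 -70.9] [ 7.  41.1] ang 106.77
w9 grey [537.4  61.9] [91.2 67.5] 14.16 z 0.0507 pix [258.  36.]
w9 grey [740.3  10.7] [73.8 51.8] 83.01 z 0.0497 pix [420. 134.]
w9 blue [ 312.8 -202.5] [78. 27.] 88.56 z 0.0444 pix [ 37. 213.]
scene9 grey [537.   76.7] [94.9 99.4] 14.44 z 0.0504 pix [297. 209.]
scene9 grey [745.4  10.1] [74.6 51.4] 82.74 z 0.0494 pix [245. 274.]
scene9 blue [ 566.  -414.8] [95.  98.6] 56.33 z 0.0441 pix [122. 170.]
side9 rail [484.8   5.2] [ 10.7 211.4] ang 104.18
side9 rail [609.8  -2.3] [ 11.4 131. ] ang 104.13
side9 grey [529.8  71. ] [ 94.  107.3] 13.54 z 0.0517 pix [238. 150.]
side9 blue [ 560.1 -419.9] [95.  98.8] 57.02 z 0.0456 pix [312. 301.]
bulkhead along None
```

View pics/w9.png

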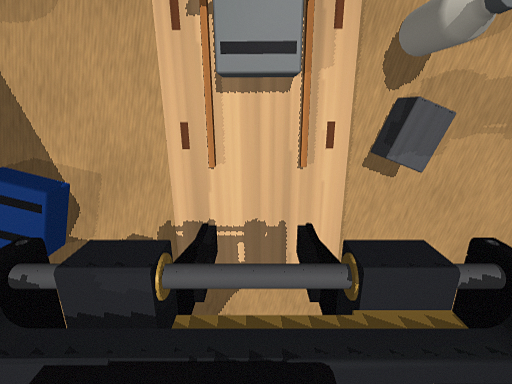

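View pics/sd9.png

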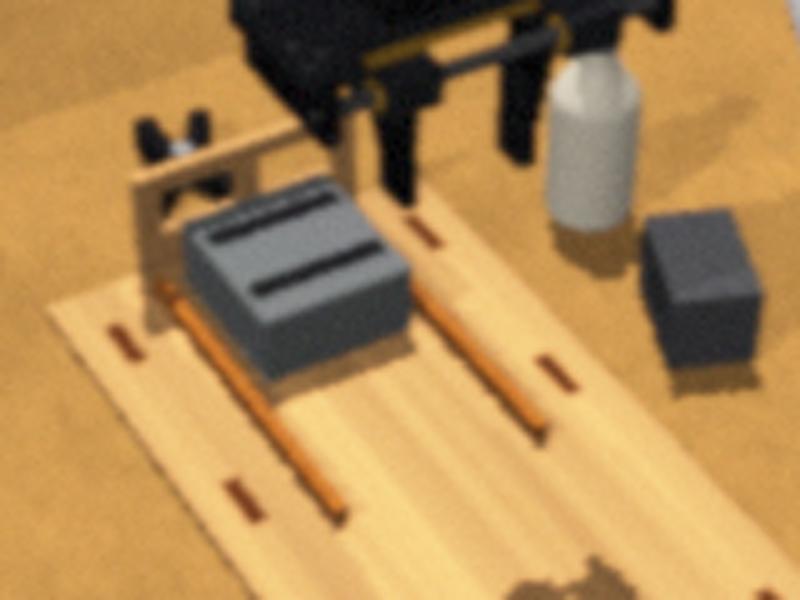

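```bash
python3 - <<'E'
from h import *
z=load('scene9');im=z['im'][165:265,250:350,::-1]
cv2.imwrite('pics/s9z.png',cv2.resize(im,None,fx=6,fy=6,interpolation=cv2.INTER_CUBIC))
for n in('scene9','side9'):
    P=cloud(load(n))*1000; a,c=lane(P[...,:2]); f=P[...,2]
    b=(f>80)&(f<90)&(abs(c+534)<64)&(a>-30)&(a<30); print(n,'bulk top along',np.percentile(a[b],[5,50,95]))
    k=(abs(f-51)<4)&(abs(c+534)<40)&(a>-130)&(a<30); print('pack top along',np.percentile(a[k],[1,50,99]),'across',np.percentile(c[k],[1,99]))
E
```

```text
scene9 bulk top along [-7.20243382 -3.72182142  0.76457407]
pack top along [-106.12679651  -56.86462069   -7.70003737] across [-573.46375325 -495.32896664]
side9 bulk top along [-7.86245925 -3.48353002  2.54094686]
pack top along [-106.9854796   -59.81125034   -1.52037755] across [-573.37117375 -494.84887914]
```

View pics/s9z.png

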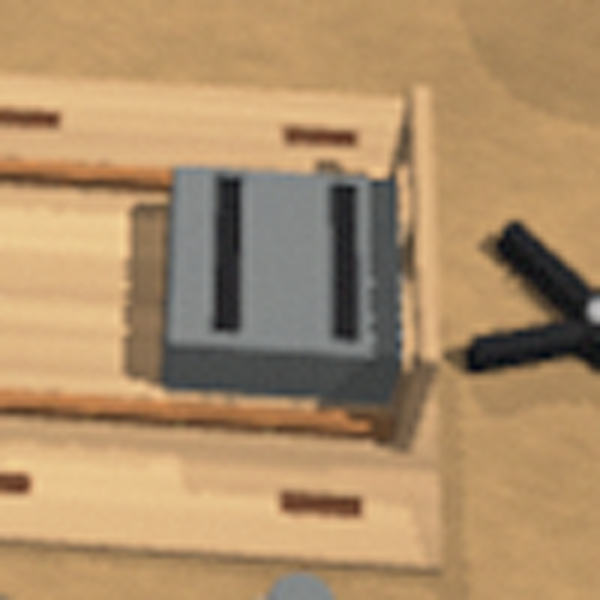

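The pack's front edge and the bulkhead face both measure about -7.5 mm along the lane, so the pack is flush and centred. Handing in.

```bash
python3 - <<'E'
from h import *
print(bot.hand_in())
E
```

```text
the job is handed in; nothing more can be done
None
```

I pushed the pack fully home against the bulkhead and handed the job in at about 14 s; the rig gave no verdict.

- **Lining up:** I pushed the pack sideways with both half-open fingers until it was square and on the lane's centre line. It had started about 32 mm off and 6° out.
- **Down the lane:** I moved behind it and pushed it straight in until the force rose to about 15 N and it stopped moving. Then I backed the hand off and lifted it away.

**Last checks:**
- **Home:** the pack's front edge is at about -7.7 mm along the lane and the bulkhead face is at about -7.5 mm, within measuring error.
- **Centred:** it is within about 1 mm of the centre line by the wrist and side views.
- **Square:** it is within about 0.3° of square in the wrist and scene views. The side view read 0.7° off, but its mask took in part of the bulkhead (107 mm long instead of 100), so I relied on the other two.
- **Rails:** the pictures showed an even gap on both sides at each check. Nothing measures rail contact directly.
- **Bystanders:** the steel weight read the same position before and after. The glue bottle and clamp looked undisturbed in the pictures, but I did not measure them.
- **Disagreement:** the cameras' absolute positions differed by about 3–5 mm, so I compared the pack and lane within one view at a time.

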